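Build the pivot stack on the fixture bolt

ROBOT

A 6-joint arm with a two-finger parallel gripper is mounted at the origin on a cart in front of the work surface, level with it; the furniture and walls round the work are solid. World frame = base frame: x ahead of the robot, y to its left, z up, the work surface at z = 0. Lengths are in mm, angles in rad, forces in N, time in s.
With the tool pointing down it reaches from about 325 to 850 mm from the base axis. Payload 15.5 kg.
Tool frame: the origin (TCP) lies midway between the tips of the shut fingers; the grasp point (between the pads) lies 19 mm behind it; z points along the fingers, y is the line along which they close (so a half turn about z gives the same grasp; the last joint's range is limited). The gripper opens to 91 mm and grips with 3 to 60 N. Pads are 32 mm wide; open, the fingers measure 118 mm over their backs; the gripper's body (76 mm by 178 mm) begins 60 mm behind the grasp point.
Start: joints at [1.202, 0.494, 1.345, -0, 1.302, -0.096], TCP at [168.99, 601.721, 213.915] pointing down, gripper open.
Joint ranges: [-2.91, 2.91], [-0.82, 2.16], [0.22, 2.67], [-1.22, 4.37], [0.12, 2.79], [-3.08, 3.08]. Speed limits (rad/s): [1.89, 1.89, 2.57, 3.01, 3.01, 3.01].

INTERFACE

Orientations are given as a rotation vector (axis times angle).
In Python, from cell import read_state, imaging, workorder gives the robot as it stands.
- The arm moves only by the tool play_rows, never from a script. Its argument "moves" is a list of rows, each a list of 7 numbers: the gripper command: -1 is fully open, 1 is shut, values between are in proportion, then the shift along the tool's x, y, z in m, then the turn, a rotation vector about the tool's x, y, z in rad. In form: [[jaw, x, y, z, rx, ry, rz], ...]. A call has exactly 5 rows; each row is the pose to reach, as a shift and turn from the pose commanded when the call began, along the tool's axes at that moment; what a row does not reach only later rows make up. A row lasts 1/10 s, in which the tool goes at most 50 mm and 8.59 degrees, less where a joint would pass 70% of its speed; a pose out of reach is approached as far as the arm can. A call with a gripper value outside its range is refused whole. The fingers move at their own pace and stop on an object; "force" is the grip in N (left out, the last holds). Time passes only in rows, so rows that repeat a pose let the fingers close, or fill a call up. It gives the time, the measured TCP pose, the force, the opening and the grip force at its end, in the units of the state.
- read_state(): the state, without advancing time (a new reading comes with each control period).
- imaging.snapshot(name): name is "scene" or "side" or "wrist"; returns the picture (420x560x3 uint8, blue, green, red); there is no depth.
- imaging.camera_info(name): a dict with "vertical_fov" (degrees; the focal length in pixels is half the picture's height over the tangent of half this angle, whatever the lens; pixels are square), "cx", "cy" (the principal point, pixels), "distortion" ([k1, k2, p1, p2, k3] as OpenCV has them; the pictures are not rectified), "rvec" (rotation vector, rad) and "tvec" (3), from world to camera coordinates, as OpenCV has them; the wrist camera has in their place "T_tool_cam" (4x4, takes a point from camera to tool coordinates, whose origin is the TCP and whose axes are the flange's). Camera axes: x right, y down, z forward; pixel columns grow to the right and rows downward; lengths in mm; the calibration is good to about 2 mm. A picture is of the moment at which its call begins: read the wrist's pose just before it. camera_info takes no time and is no camera call.
- workorder.finish_job(): hands the job in; it is judged then, once.
The state is a dict: "time_s": time; "joints": joint angles; "joint_velocities": joint speeds; "effort": joint torques, N m; "ee_pos": TCP position; "orientation": TCP orientation; "wrist_force": force on the tool from outside, world axes, zero at the start; "moment": the same for the moment, N m; "gripper_width": opening from 0.0 (shut) to 1.0 (fully open); "gripper_force": force on a finger pad.
Only numpy, scipy, OpenCV 4.12 (cv2) and the standard library are available. Lean on these libraries where they do the work, as an engineer would, in place of code of your own. Each camera call takes 0.05 s, during which the arm holds its last target. There are 200 camera calls.

TASK

Build up the pivot stack on the upright bolt of the blue fixture: thread on the black spacer first, then the steel washer, then the brass bushing with its flange downwards, as it already lies. Each part must sit fully down on the one below, and all must be let go at the end. Leave the V-block, the gauge block and the marker pen near the work alone.

Things in the scene. Friction and masses are not known exactly. Their poses are not given: they have to be found in the camera images.
- fixture: fixture screwed to the table (it does not move): a blue plate 110 x 90 x 14 mm with a cap screw in each corner; in its middle a round steel seat, 38 mm across and 2 mm high, from which an upright steel bolt rises. Origin: centre of the plate's underside, on the bolt's axis, on the table; z up, x along the 110 mm side
- bolt_seat (a point): point on the bolt's axis on the seat's upper face, 16 mm above the table: the underside of the first part comes to rest here
- bolt_tip (a point): top of the bolt, 56 mm above bolt_seat (72 mm above the table). The bolt is 14 mm in diameter; its topmost 9 mm taper to 6 mm as a pilot. The thread is cosmetic: rings slide straight down
- spacer: loose black sleeve, 36 mm outside diameter, 22 mm high, with a 20 mm through hole, about 60 g, standing on the table with its hole upright. Origin: centre of its underside; z is the axis of the hole, up at the start. May be gripped across the outside
- washer: loose thick bright steel washer, 44 mm outside diameter, 6 mm thick, with a 20 mm through hole, about 40 g, lying flat on the table. Origin: centre of its underside; z is the axis of the hole, up at the start. May be gripped across the outside edge
- bushing: loose brass flanged bushing, 18 mm high, with a 20 mm through hole, about 70 g, standing on its flange: the flange is 40 mm across and the lowest 6 mm, the body above it is 30 mm across and 12 mm high. Origin: centre of the flange's underside; z is the axis of the hole, up at the start. May be gripped across the body
- v_block: bystander: loose light grey steel block with a V groove on top, 45 x 42 x 30 mm. Origin: centre of its underside, on the table
- gauge_block: bystander: loose upright steel gauge block, 30 x 16 x 35 mm. Origin: centre of its underside, on the table
- marker_pen: bystander: white marker pen with a red cap lying on the table, 17 mm across and 135 mm long, along its y axis. Origin: its middle, on the table
Not all that is in view belongs to the job. Leave any green, orange or turquoise look-alike of the spacer alone.

How it is judged (in metres and radians):
On the way, in this order (a step that is already met when the one before it is completed fails the run):
1. the black spacer sits on the bolt's seat (horizontal distance between spacer and bolt_seat below 0.005 m and z of spacer in the frame of bolt_seat between -0.003 and 0.003 m and angle between spacer's own z axis and vertical below 0.12 rad), for 0.2 s.
2. the steel washer is on the bolt and rests on the spacer (horizontal distance between washer and bolt_seat below 0.005 m and z of washer in the frame of bolt_seat between 0.019 and 0.025 m and angle between washer's own z axis and vertical below 0.12 rad), for 0.2 s.
3. the brass bushing is on the bolt, flange down, and rests on the washer (horizontal distance between bushing and bolt_seat below 0.005 m and z of bushing in the frame of bolt_seat between 0.025 and 0.031 m and angle between bushing's own z axis and vertical below 0.12 rad), for 0.2 s.
At the end, for the whole second after the job is handed in: On the bolt, from the bottom: spacer on the seat, washer on the spacer, bushing on the washer with its flange down. Each lies within 5 mm of the bolt's axis, within 3 mm of its seated height (undersides 0, 22 and 28 mm above bolt_seat), within 0.12 rad of level, and is at rest (all of step 1 and all of step 2 and all of step 3 and linear speed of each of spacer, washer, bushing below 0.02 m/s); the robot touches nothing.
It fails at once if the V-block, the gauge block or the marker pen was moved by more than 30 mm or the gauge block was tipped over (distance of any of v_block, gauge_block, marker_pen from where it was at the start of the episode above 0.03 m or angle between gauge_block's own z axis and vertical above 0.5 rad).
It also fails if it takes over 64 s, if anything falls off the work surface, if the arm or the gripper's body presses on something with over 40 N, if the wrist force passes 120 N, or if a joint passes its speed limit or range.

## Working session

There is one attempt and no reset: what is moved stays moved. The work goes in short steps, Python scripts to look and compute and a tool call to move; the robot and the scene stay as the last step left them, time stands still between calls to the robot, and variables do not carry over. Pictures are saved under pics/ and viewed, at most 10 in all, crops included, and the job is handed in when it is done.

Besides the shell and the picture viewer there is one more tool, called after "Request:" as name(argument=value, ...), one argument or row to a line, values as JSON. play_rows: Moves the arm, as the interface text tells. Its arguments: {"type":"object","properties":{"moves":{"type":"array"},"force":{"type":"number"}},"required":["moves"]}

```bash
ls; mkdir -p pics; cat > h.py <<'E'
import numpy as np, cv2
from cell import read_state, imaging, workorder
from scipy.spatial.transform import Rotation as R
def cam(name, st=None):
    c=imaging.camera_info(name); f=210/np.tan(np.radians(c["vertical_fov"])/2)
    K=np.array([[f,0,c["cx"]],[0,f,c["cy"]],[0,0,1.]]); D=np.array(c["distortion"],float)
    if "rvec" in c:
        Rw=R.from_rotvec(np.ravel(c["rvec"])).as_matrix().T; o=-Rw@np.ravel(c["tvec"])
    else:
        T=np.array(c["T_tool_cam"]); Rt=R.from_rotvec(st["orientation"]).as_matrix()
        Rw=Rt@T[:3,:3]; o=Rt@T[:3,3]+np.array(st["ee_pos"])
    return K,D,Rw,o
def onplane(C,px,z):
    K,D,Rw,o=C
    p=cv2.undistortPoints(np.float64(px).reshape(-1,1,2),K,D).reshape(-1,2)
    d=np.c_[p,np.ones(len(p))]@Rw.T
    return o+d*((z-o[2])/d[:,2])[:,None]
def proj(C,P):
    K,D,Rw,o=C
    return cv2.projectPoints((np.float64(P).reshape(-1,3)-o)@Rw,np.zeros(3),np.zeros(3),K,D)[0].reshape(-1,2)
E
python3 - <<'E'
from h import *
s=read_state(); print(s)
for n in("scene","side","wrist"):
    cv2.imwrite(f"pics/{n}0.png",imaging.snapshot(n)); C=cam(n,s); print(n,C[3].round(),C[2][:,2].round(2),C[0][0,0])
E
```

```text
pics
{'time_s': 0.0, 'joints': array([ 1.20149687e+00,  4.94211704e-01,  1.34615743e+00, -2.48525890e-05,
        1.30251808e+00, -9.55317338e-02]), 'joint_velocities': array([-0.00061112,  0.00061935,  0.00028669, -0.00097779, -0.00057007,
       -0.00174261]), 'effort': array([-1.99701179e-03, -8.78759623e+01, -3.81861913e+01,  7.07360124e-02,
        5.33389184e-02, -1.02866470e-04]), 'ee_pos': array([168.85306824, 601.33890816, 213.31163605]), 'orientation': array([-4.28643785e-01, -3.11193478e+00,  1.98730633e-03]), 'wrist_force': array([ 0.42675607, -0.41653209, -0.74115755]), 'moment': array([ 0.01107406,  0.01391732, -0.02665452]), 'gripper_force': 0.0, 'gripper_width': 0.999836698609021}
scene [-46. 171. 673.] [ 0.64 -0.31 -0.7 ] 451.1908456837544
side [ 144. -891.  625.] [ 0.36  0.77 -0.52] 436.1467661131841
wrist [ 89. 625. 384.] [ 0.28 -0.08 -0.96] 332.2785408543555
```

View pics/scene0.png

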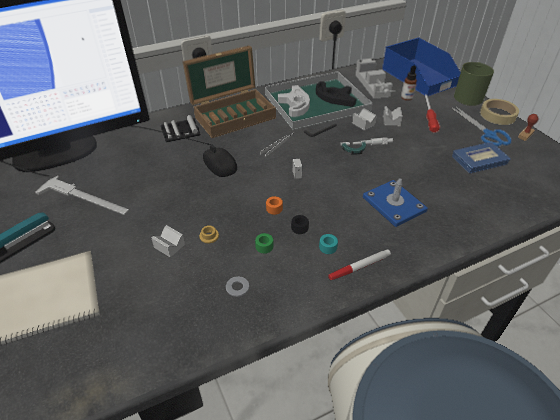

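View pics/side0.png

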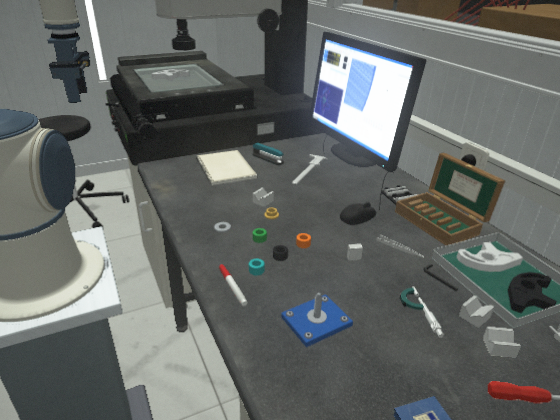

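View pics/wrist0.png

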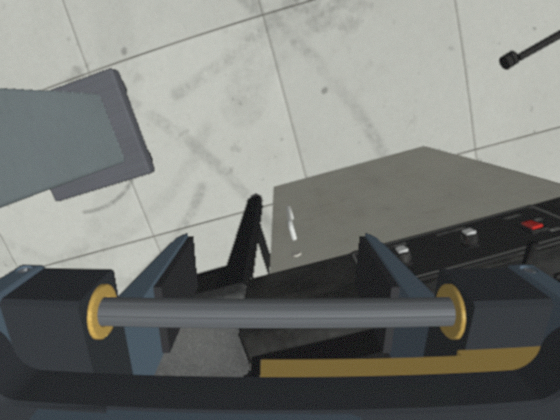

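The scene view shows the black spacer at (300,224), washer at (237,286), bushing at (209,234) and bolt at (396,199) with its tip at (400,180). In the side view they are at (281,252), (222,227), (271,212) and (317,318). The wrist camera sees only the floor.

```bash
python3 - <<'E'
from h import *
A=cam("scene");B=cam("side")
for n,a,b,z in [("spacer",(300,221),(281,249),22),("washer",(237,286),(222,227),6),("bushing",(209,231),(271,210),18),("tip",(400,180),(318,294),72),("seat",(396,199),(317,317),16),
 ("vblock",(168,241),(263,197),15),("gauge",(297,169),(354,252),17),("pen",(360,265),(233,285),8),("green",(264,240),(260,233),22),("orange",(274,203),(304,238),22),("teal",(329,241),(257,265),22)]:
    print(n,onplane(A,a,z)[0].round(),onplane(B,b,z)[0].round())
for n,pts in [("scene plate corners",[(363,201),(396,222),(427,207),(390,180)])]: print(onplane(A,pts,14).round())
print(R.from_rotvec(read_state()["orientation"]).as_matrix().round(3))
print(np.array(imaging.camera_info("wrist")["T_tool_cam"]).round(3))
E
```

```text
spacer [ 512. -150.   22.] [ 519. -150.   22.]
washer [429.  23.   6.] [431.  18.   6.]
bushing [570.  25.  18.] [574.  27.  18.]
tip [ 485. -367.   72.] [ 489. -368.   72.]
seat [ 486. -370.   16.] [ 489. -371.   16.]
vblock [582. 106.  15.] [586. 107.  15.]
gauge [ 669. -225.   17.] [ 674. -224.   17.]
pen [ 372. -204.    8.] [ 377. -209.    8.]
green [497. -62.  22.] [500. -69.  22.]
orange [ 583. -125.   22.] [ 590. -132.   22.]
teal [ 439. -175.   22.] [ 444. -183.   22.]
[[ 514. -304.   14.]
 [ 431. -330.   14.]
 [ 439. -416.   14.]
 [ 546. -398.   14.]]
[[-0.963  0.27  -0.   ]
 [ 0.27   0.963 -0.001]
 [ 0.    -0.001 -1.   ]]
[[   0.      -0.956   -0.293   83.43 ]
 [   1.       0.       0.       0.555]
 [  -0.      -0.293    0.956 -170.777]
 [   0.       0.       0.       1.   ]]
```

Request:
play_rows(
  moves=[
    [-0.32,-0.027,-0.031,0,0,0,0],
    [-0.32,-0.054,-0.063,0,0,0,0],
    [-0.32,-0.08,-0.094,0,0,0,0],
    [-0.32,-0.107,-0.126,0,0,0,0],
    [-0.32,-0.134,-0.157,0,0,0,0],
  ],
  force=20,
)

```text
time_s: 0.65
ee_pos: [255.7, 412.7, 213.8]
orientation: [-0.428, -3.112, 0.0]
wrist_force: [1.0, 0.4, 0.5]
gripper_width: 0.66
gripper_force: 0.0
```

Request:
play_rows(
  moves=[
    [-0.32,-0.027,-0.031,0,0,0,0],
    [-0.32,-0.054,-0.063,0,0,0,0],
    [-0.32,-0.08,-0.094,0,0,0,0],
    [-0.32,-0.107,-0.126,0,0,0,0],
    [-0.32,-0.134,-0.157,0,0,0,0],
  ],
)

```text
time_s: 1.15
ee_pos: [342.4, 225.4, 214.0]
orientation: [0.428, 3.112, 0.0]
wrist_force: [0.2, -0.0, 0.5]
gripper_width: 0.661
gripper_force: 0.0
```

Request:
play_rows(
  moves=[
    [-0.32,-0.027,-0.031,0,0,0,0],
    [-0.32,-0.054,-0.063,0,0,0,0],
    [-0.32,-0.08,-0.094,0,0,0,0],
    [-0.32,-0.107,-0.126,0,0,0,0],
    [-0.32,-0.134,-0.157,0,0,0,0],
  ],
)

```text
time_s: 1.65
ee_pos: [429.0, 37.8, 214.0]
orientation: [0.429, 3.112, 0.0]
wrist_force: [0.6, -0.0, 0.3]
gripper_width: 0.661
gripper_force: 0.0
```

Request:
play_rows(
  moves=[
    [-0.32,-0.027,-0.031,0.015,0,0,0],
    [-0.32,-0.054,-0.063,0.03,0,0,0],
    [-0.32,-0.08,-0.094,0.045,0,0,0],
    [-0.32,-0.12,-0.14,0.06,0,0,0],
    [-0.32,-0.134,-0.157,0.06,0,0,0],
  ],
)

```text
time_s: 2.15
ee_pos: [515.6, -150.3, 152.5]
orientation: [-0.43, -3.111, -0.0]
wrist_force: [-0.4, 0.7, 0.6]
gripper_width: 0.662
gripper_force: 0.0
```

```bash
python3 - <<'E'
from h import *
s=read_state(); print(s["time_s"],s["ee_pos"],s["orientation"],s["joints"],s["gripper_width"])
cv2.imwrite("pics/w1.png",imaging.snapshot("wrist"))
C=cam("wrist",s); print(proj(C,[(516,-150,22),(430,20,6),(572,26,18)]))
E
```

```text
2.15 [ 515.5874002  -150.29840795  152.5167099 ] [-4.30064986e-01 -3.11077685e+00 -2.38962370e-04] [-3.94745769e-01  4.43602521e-01  1.63685628e+00 -1.89418701e-04
  1.06236040e+00 -1.69069139e+00] 0.6619310482182931
[[275.8078423  201.25027179]
 [431.07531778  59.36260797]
 [463.80265925 206.46402948]]
```

View pics/w1.png

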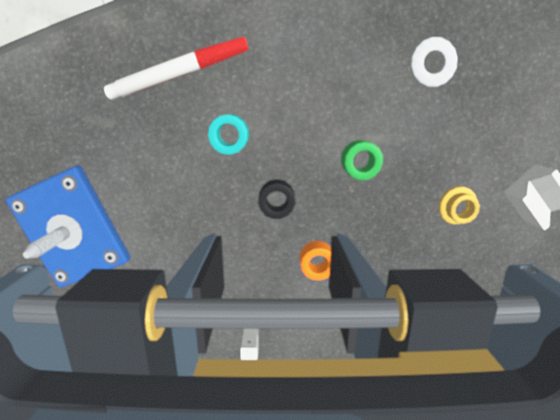

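The wrist view shows the spacer at (277,199), washer (435,62), bushing (461,206) and bolt seat (66,232), with its tip near (28,247).

```bash
cat >> h.py <<'E'
def blob(mask,near,show=True):
    n,l,st,c=cv2.connectedComponentsWithStats(mask.astype(np.uint8))
    ok=[i for i in range(1,n) if st[i,4]>60]
    i=min(ok,key=lambda i:np.hypot(*(c[i]-near)))
    cnt=max(cv2.findContours((l==i).astype(np.uint8),cv2.RETR_EXTERNAL,cv2.CHAIN_APPROX_NONE)[0],key=len)
    e=cv2.fitEllipse(cv2.convexHull(cnt))
    if show: print("blob",np.round(e[0],1),np.round(e[1],1),st[i,4])
    return e[0]
E
python3 - <<'E'
from h import *
s=read_state(); im=imaging.snapshot("wrist"); C=cam("wrist",s)
g=cv2.GaussianBlur(im,(3,3),0).astype(int); v=g.max(2); hsv=cv2.cvtColor(im,cv2.COLOR_BGR2HSV)
roi=np.zeros(v.shape,bool); roi[170:228,245:309]=1
for t in(35,45,55): p=blob((v<t)&roi,(277,199)); print("spacer",onplane(C,p,11)[0].round(1))
roi[:]=0; roi[30:95,400:470]=1
for t in(140,160): p=blob((v>t)&roi,(435,62)); print("washer",onplane(C,p,3)[0].round(1))
p=blob((hsv[...,0]>15)&(hsv[...,0]<35)&(hsv[...,1]>100)&(v>90),(460,206)); print("bushing",onplane(C,p,5)[0].round(1))
# seat
roi[:]=0; roi[205:260,40:90]=1
m=(hsv[...,1]<60)&(v>120)&roi; p=blob(m,(66,232)); print("seat",onplane(C,p,16)[0].round(1))
E
```

```text
Traceback (most recent call last):
  File "h.py", line 24, in blob
    i=min(ok,key=lambda i:np.hypot(*(c[i]-near)))
ValueError: min() iterable argument is empty
```

```bash
python3 - <<'E'
from h import *
s=read_state(); im=imaging.snapshot("wrist"); C=cam("wrist",s)
g=cv2.GaussianBlur(im,(3,3),0).astype(int); v=g.max(2); hsv=cv2.cvtColor(im,cv2.COLOR_BGR2HSV)
print(v[199,245:309:2], v[170:228,277])
E
sed -i 's/    i=min(ok/    if not ok: print("none"); return (0,0)\n    i=min(ok/' h.py
python3 - <<'E'
from h import *
s=read_state(); im=imaging.snapshot("wrist"); C=cam("wrist",s)
g=cv2.GaussianBlur(im,(3,3),0).astype(int); v=g.max(2); hsv=cv2.cvtColor(im,cv2.COLOR_BGR2HSV)
roi=np.zeros(v.shape,bool); roi[170:228,245:309]=1
for t in(40,50,60): p=blob((v<t)&roi,(277,199)); print("spacer",onplane(C,p,11)[0].round(1))
roi[:]=0; roi[30:95,400:470]=1
for t in(140,160): p=blob((v>t)&roi,(435,62)); print("washer",onplane(C,p,3)[0].round(1))
p=blob((hsv[...,0]>15)&(hsv[...,0]<35)&(hsv[...,1]>100)&(v>90),(460,206)); print("bushing",onplane(C,p,5)[0].round(1))
roi[:]=0; roi[205:260,40:90]=1
m=(hsv[...,1]<60)&(v>120)&roi; p=blob(m,(66,232)); print("seat",onplane(C,p,16)[0].round(1))
E
```

```text
[117 123 126 121 117 119 116  85  59  62  65  65  96 118 120 120 119 119
 118 121 105  61  54  60  64  78 112 120 116 120 119 115] [119 119 117 115 117 120 113  88  60  46  47  56  65  68  67  65  63  64
  73  92 111 124 128 128 127 126 125 124 121 119 119 122 125 116  89  59
  45  43  45  51  60  65  65  62  60  65  81 103 116 120 122 127 131 134
 134 132 129 126]
none
spacer [ 270.3 -337.4   11. ]
none
spacer [ 270.3 -337.4   11. ]
blob [276.9 200.2] [22.4 24. ] 122
spacer [ 518.6 -148.8   11. ]
blob [432.8  61.3] [47.1 51.9] 1602
washer [432.3  23.8   3. ]
blob [432.9  61.2] [46.1 51. ] 1500
washer [432.4  23.9   3. ]
blob [457.7 205. ] [37.8 40.5] 1109
bushing [575.2  27.4   5. ]
blob [ 58.9 237. ] [38.4 48.5] 1128
seat [ 493.6 -375.1   16. ]
```

```bash
python3 - <<'E'
from h import *
s=read_state(); im=imaging.snapshot("wrist"); C=cam("wrist",s); print(s["ee_pos"])
g=cv2.GaussianBlur(im,(3,3),0).astype(int); v=g.max(2)
roi=np.zeros(v.shape,bool); roi[170:228,245:309]=1
for t in(80,90,98):
    p=blob((v<t)&roi,(277,199)); q=onplane(C,p,11)[0]; print("spacer",q.round(1))
Rt=R.from_rotvec(s["orientation"]).as_matrix(); q[2]=3
print("tool shift",(Rt.T@(q-s["ee_pos"])).round(1))
E
```

```text
[ 514.9433529  -148.1793898   153.45862423]
blob [274.3 199.4] [36. 39.] 872
spacer [ 516.4 -149.6   11. ]
blob [274.3 199.5] [36.9 39.9] 954
spacer [ 516.5 -149.7   11. ]
blob [274.4 199.5] [38.  40.5] 1015
spacer [ 516.6 -149.6   11. ]
tool shift [ -2.1  -1.  150.5]
```

Request:
play_rows(
  moves=[
    [-0.32,-0.002,-0.001,0.045,0,0,0],
    [-0.32,-0.002,-0.001,0.09,0,0,0],
    [-0.32,-0.002,-0.001,0.125,0,0,0],
    [-0.32,-0.002,-0.001,0.145,0,0,0],
    [-0.32,-0.002,-0.001,0.15,0,0,0],
  ],
)

```text
time_s: 2.9
ee_pos: [515.4, -147.7, 2.3]
orientation: [-0.426, -3.109, -0.001]
wrist_force: [0.7, 0.7, 0.1]
gripper_width: 0.656
gripper_force: 0.0
```

Request:
play_rows(
  moves=[
    [1,0,0,0,0,0,0],
    [1,0,0,0,0,0,0],
    [1,0,0,0,0,0,0],
    [1,0,0,0,0,0,0],
    [1,0,0,0,0,0,0],
  ],
)

```text
time_s: 3.4
ee_pos: [517.6, -149.5, 5.1]
orientation: [0.428, 3.11, -0.001]
wrist_force: [-0.2, 1.6, 10.7]
gripper_width: 0.393
gripper_force: 20.0
```

```bash
python3 - <<'E'
from h import *
for i in range(3):
    s=read_state(); print(s["ee_pos"],s["gripper_width"]*91,s["gripper_force"],s["wrist_force"],s["joints"])
E
```

```text
[ 517.5934676  -149.46641793    5.12140964] 35.80556706909161 20.00221801456064 [-0.1523856   1.60555583 10.69405298] [-3.92067540e-01  6.69218968e-01  1.75331997e+00  2.04292442e-04
  7.17044208e-01 -1.68921772e+00]
[ 517.5934676  -149.46641793    5.12140964] 35.80556706909161 20.00221801456064 [-0.1523856   1.60555583 10.69405298] [-3.92067540e-01  6.69218968e-01  1.75331997e+00  2.04292442e-04
  7.17044208e-01 -1.68921772e+00]
[ 517.5934676  -149.46641793    5.12140964] 35.80556706909161 20.00221801456064 [-0.1523856   1.60555583 10.69405298] [-3.92067540e-01  6.69218968e-01  1.75331997e+00  2.04292442e-04
  7.17044208e-01 -1.68921772e+00]
```

Request:
play_rows(
  moves=[
    [1,0,0,-0.01,0,0,0],
    [1,0,0,-0.04,0,0,0],
    [1,0,0,-0.08,0,0,0],
    [1,0,0,-0.12,0,0,0],
    [1,0,0,-0.15,0,0,0],
  ],
)

```text
time_s: 3.9
ee_pos: [517.2, -149.4, 157.3]
orientation: [0.428, 3.11, -0.001]
wrist_force: [0.1, -0.7, -1.0]
gripper_width: 0.397
gripper_force: 20.0
```

Request:
play_rows(
  moves=[
    [1,-0.01,-0.02,0,0,0,0],
    [1,-0.02,-0.044,0,0,0,0],
    [1,-0.03,-0.066,0,0,0,0],
    [1,-0.04,-0.088,0,0,0,0],
    [1,-0.05,-0.11,0,0,0,0],
  ],
)

```text
time_s: 4.4
ee_pos: [535.2, -269.7, 155.0]
orientation: [0.429, 3.112, -0.0]
wrist_force: [0.6, 0.4, 0.0]
gripper_width: 0.393
gripper_force: 20.0
```

Request:
play_rows(
  moves=[
    [1,-0.013,-0.028,0,0,0,0],
    [1,-0.026,-0.056,0,0,0,0],
    [1,-0.04,-0.084,0,0,0,0],
    [1,-0.052,-0.109,0,0,0,0],
    [1,-0.052,-0.109,0,0,0,0],
  ],
)

```text
time_s: 4.9
ee_pos: [555.9, -391.0, 154.7]
orientation: [0.432, 3.11, -0.002]
wrist_force: [0.2, 0.1, -0.4]
gripper_width: 0.394
gripper_force: 20.0
```

```bash
python3 - <<'E'
from h import *
im=imaging.snapshot("wrist"); s=read_state(); print(s["ee_pos"],s["gripper_width"]*91)
im=imaging.snapshot("wrist"); s2=read_state(); print(s2["ee_pos"])
cv2.imwrite("pics/w2.png",im)
print(proj(cam("wrist",s),[(489,-369,16),(489,-369,72)]))
E
```

```text
[ 555.63522294 -389.03911862  154.50863381] 36.081223483444816
[ 555.50073362 -387.78832882  154.39595361]
[[276.71082466 124.3823529 ]
 [276.84079291 127.8521717 ]]
```

View pics/w2.png

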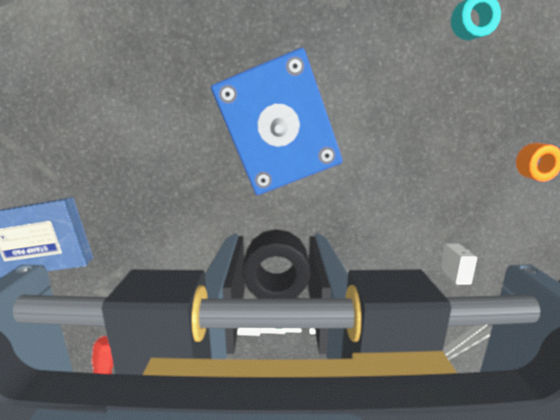

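```bash
python3 - <<'E'
from h import *
im=imaging.snapshot("wrist"); s=read_state(); C=cam("wrist",s); print(s["ee_pos"])
hsv=cv2.cvtColor(im,cv2.COLOR_BGR2HSV)
m=(hsv[...,1]<70)&(hsv[...,2]>130); m[:95]=0;m[158:]=0;m[:,:250]=0;m[:,310:]=0
p=blob(m,(278,125)); print("seat",onplane(C,p,16)[0].round(1))
mb=(hsv[...,0]>100)&(hsv[...,0]<125)&(hsv[...,1]>150)&(hsv[...,2]>80); mb[210:]=0; mb[:,:195]=0
cnt=max(cv2.findContours(mb.astype(np.uint8),cv2.RETR_EXTERNAL,cv2.CHAIN_APPROX_NONE)[0],key=len)
r=cv2.minAreaRect(cnt); print(r); print("plate",onplane(C,r[0],12)[0].round(1), onplane(C,cv2.boxPoints(r),12)[:,:2].round(1).tolist())
st=(s["ee_pos"]); Rt=R.from_rotvec(s["orientation"]).as_matrix()
v=im[200:].copy()
a=np.linspace(0,2*np.pi,60)
big=cv2.resize(im[215:320,200:360],None,fx=4,fy=4)
for r0,z,col in((18,-18,(0,0,255)),(10,-18,(0,255,0))):
    P=(np.c_[r0*np.cos(a),r0*np.sin(a),0*a+z])@Rt.T+st
    cv2.polylines(big,[((proj(C,P)-(200,215))*4+2).astype(int)],True,col,1)
cv2.imwrite("pics/w3.png",np.clip(big.astype(int)*2,0,255))
E
```

```text
[ 555.52873595 -387.09340023  154.3467514 ]
blob [276.7 125.2] [41.6 42.3] 1374
seat [ 489.4 -367.2   16. ]
((277.41375732421875, 122.53449249267578), (120.51627349853516, 99.16130828857422), 68.19859313964844)
plate [ 487.5 -366.    12. ] [[439.0, -416.0], [431.7, -329.0], [538.2, -312.9], [549.2, -407.2]][ WARN:0@0.400] global loadsave.cpp:1063 imwrite_ Unsupported depth image for selected encoder is fallbacked to CV_8U.
```

View pics/w3.png

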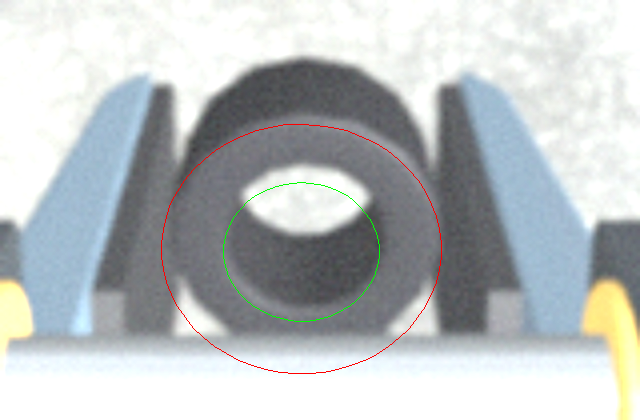

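The picture shows the held spacer's hole centre about 4 px up from prediction (roughly 1–2 mm along tool +x), and centred in y. The seat is at (277,125).

Request:
play_rows(
  moves=[
    [1,0.02,0,0,0,0,0],
    [1,0.04,0,0,0,0,0],
    [1,0.06,0.001,0,0,0,0],
    [1,0.0685,0.001,0.01,0,0,0],
    [1,0.0685,0.001,0.03,0,0,0],
  ],
)

```text
time_s: 5.55
ee_pos: [489.7, -367.2, 125.6]
orientation: [0.428, 3.111, -0.002]
wrist_force: [1.0, 0.1, -1.1]
gripper_width: 0.397
gripper_force: 20.0
```

Request:
play_rows(
  moves=[
    [1,0,0,0.01,0,0,0],
    [1,0,0,0.02,0,0,0],
    [1,0,0,0.03,0,0,0],
    [1,0,0,0.04,0,0,0],
    [1,0,0,0.04,0,0,0],
  ],
)

```text
time_s: 6.05
ee_pos: [489.8, -367.7, 82.6]
orientation: [-0.428, -3.111, -0.002]
wrist_force: [0.3, -0.0, -1.1]
gripper_width: 0.393
gripper_force: 20.0
```

```bash
python3 - <<'E'
from h import *
im=imaging.snapshot("side"); a=imaging.snapshot("wrist"); s=read_state(); print(s["ee_pos"])
big=cv2.resize(im[240:360,260:380],None,fx=4,fy=4); b2=cv2.resize(a[200:320,220:340],None,fx=4,fy=4)
big=cv2.resize(np.hstack([big,b2]),(800,400)); cv2.imwrite("pics/s4.png",np.clip(big.astype(float)*1.6,0,255).astype(np.uint8))
E
```

```text
[ 490.25786666 -368.24516612   83.8468491 ]
```

View pics/s4.png

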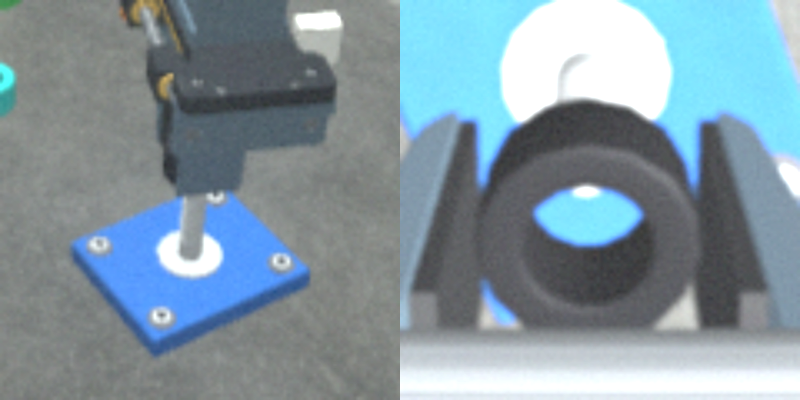

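The side crop shows the bolt upright under the gripper. In the wrist crop the hole (588,245) is laterally in line with the seat centre (587,72).

Request:
play_rows(
  moves=[
    [1,0,0,0.004,0,0,0],
    [1,0,0,0.008,0,0,0],
    [1,0,0,0.014,0,0,0],
    [1,0,0,0.02,0,0,0],
    [1,0,0,0.025,0,0,0],
  ],
)

```text
time_s: 6.65
ee_pos: [490.0, -368.1, 58.2]
orientation: [-0.429, -3.112, -0.0]
wrist_force: [0.7, -0.4, -0.1]
gripper_width: 0.393
gripper_force: 20.0
```

```bash
python3 - <<'E'
from h import *
a=imaging.snapshot("wrist"); s=read_state(); print(s["ee_pos"],s["wrist_force"],s["moment"],s["gripper_width"]*91)
b2=cv2.resize(a[200:320,220:340],None,fx=4,fy=4)
cv2.imwrite("pics/s5.png",np.clip(b2.astype(float)*1.3,0,255).astype(np.uint8))
E
```

```text
[ 489.75154019 -367.87443547   57.53949122] [-0.89920928  0.15049407 -1.89445971] [-0.0074733   0.04453288 -0.02616286] 35.990346372496845
```

View pics/s5.png

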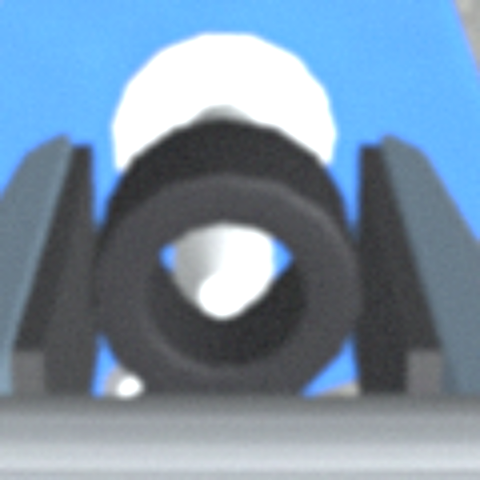

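The bolt tip (220,297) is inside the spacer's hole (centre about (228,292)) with clearance all round. Continue down and release.

Request:
play_rows(
  moves=[
    [1,0,0,0.01,0,0,0],
    [1,0,0,0.02,0,0,0],
    [1,0,0,0.03,0,0,0],
    [1,0,0,0.036,0,0,0],
    [1,0,0,0.037,0,0,0],
  ],
)

```text
time_s: 7.2
ee_pos: [489.8, -367.9, 21.1]
orientation: [-0.429, -3.111, -0.001]
wrist_force: [-2.6, 1.8, 5.2]
gripper_width: 0.395
gripper_force: 20.0
```

Request:
play_rows(
  moves=[
    [-0.32,0,0,0,0,0,0],
    [-0.32,0,0,0,0,0,0],
    [-0.32,0,0,0,0,0,0],
    [-0.32,0,0,0,0,0,0],
    [-0.32,0,0,0,0,0,0],
  ],
)

```text
time_s: 7.7
ee_pos: [490.2, -368.3, 22.0]
orientation: [0.429, 3.112, -0.0]
wrist_force: [-0.0, 0.8, -0.8]
gripper_width: 0.661
gripper_force: 0.0
```

Request:
play_rows(
  moves=[
    [-0.32,0,0,-0.03,0,0,0],
    [-0.32,0,0,-0.06,0,0,0],
    [-0.32,0,0,-0.09,0,0,0],
    [-0.32,0,0,-0.12,0,0,0],
    [-0.32,0,0,-0.135,0,0,0],
  ],
)

```text
time_s: 8.2
ee_pos: [490.9, -368.9, 159.7]
orientation: [0.428, 3.11, -0.003]
wrist_force: [-0.2, -0.1, -0.9]
gripper_width: 0.662
gripper_force: 0.0
```

```bash
python3 - <<'E'
from h import *
s=read_state(); print(s["ee_pos"],s["wrist_force"])
im=imaging.snapshot("side"); C=cam("side")
# spacer silhouette in side view: dark pixels around the bolt
v=im.max(2).astype(int); print(proj(C,[(489,-368,16),(489,-368,38),(489,-368,72)]).round(1))
m=v<75; m[:285]=0; m[335:]=0; m[:,:290]=0; m[:,345:]=0
p=blob(m,(318,310)); print(onplane(C,p,27).round(1))
E
```

```text
[ 490.89778614 -368.85978696  159.68922659] [-0.18366416 -0.12075362 -0.91464924]
[[316.1 315.9]
 [316.8 307.5]
 [318.  294. ]]
blob [315.9 311.3] [19.2 19.8] 231
[[ 488.7 -366.5   27. ]]
```

Request:
play_rows(
  moves=[
    [-0.32,0.016,0.036,0,0,0,0],
    [-0.32,0.032,0.072,0,0,0,0],
    [-0.32,0.048,0.108,0,0,0,0],
    [-0.32,0.064,0.144,0,0,0,0],
    [-0.32,0.08,0.18,0,0,0,0],
  ],
)

```text
time_s: 8.75
ee_pos: [461.2, -171.8, 156.6]
orientation: [-0.429, -3.112, -0.0]
wrist_force: [1.2, 0.5, 0.1]
gripper_width: 0.662
gripper_force: 0.0
```

Request:
play_rows(
  moves=[
    [-0.32,0.016,0.036,0,0,0,0],
    [-0.32,0.032,0.072,0,0,0,0],
    [-0.32,0.048,0.108,0,0,0,0],
    [-0.32,0.064,0.144,0,0,0,0],
    [-0.32,0.08,0.18,0,0,0,0],
  ],
)

```text
time_s: 9.25
ee_pos: [432.9, 23.0, 156.7]
orientation: [0.429, 3.112, 0.0]
wrist_force: [1.6, -0.9, 0.3]
gripper_width: 0.66
gripper_force: 0.0
```

Request:
play_rows(
  moves=[
    [-0.32,0,0,0.02,0,0,0],
    [-0.32,0,0,0.04,0,0,0],
    [-0.32,0,0,0.05,0,0,0],
    [-0.32,0,0,0.05,0,0,0],
    [-0.32,0,0,0.05,0,0,0],
  ],
)

```text
time_s: 9.75
ee_pos: [433.6, 21.4, 107.2]
orientation: [-0.43, -3.112, 0.0]
wrist_force: [0.7, 0.3, 1.0]
gripper_width: 0.657
gripper_force: 0.0
```

```bash
python3 - <<'E'
from h import *
im=imaging.snapshot("wrist"); s=read_state(); C=cam("wrist",s)
print(s["ee_pos"]); v=cv2.GaussianBlur(im,(3,3),0).max(2)
q0=proj(C,[(432,23,6)])[0]; print(q0)
m=v>150; x,y=q0.astype(int); r=np.zeros_like(m); r[y-45:y+45,x-45:x+45]=1
p=blob(m&r,q0); q=onplane(C,p,4)[0]; print(q)
Rt=R.from_rotvec(s["orientation"]).as_matrix(); q[2]=3
print("shift",(Rt.T@(q-s["ee_pos"])).round(1))
big=cv2.resize(im[y-70:y+70,x-80:x+80],None,fx=3,fy=3);cv2.imwrite("pics/w6.png",big)
E
```

```text
[433.84325437  21.34095953 107.4174461 ]
[276.59355635 207.27626895]
blob [277.  207.6] [49.4 51.4] 1644
[432.92356862  23.07853669   4.        ]
shift [  1.4   1.4 104.4]
```

View pics/w6.png

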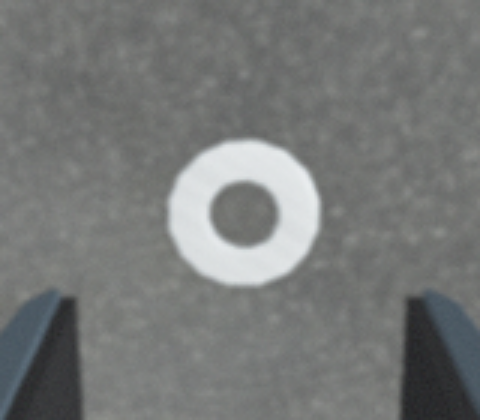

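The washer is at crop (245,213), clearly within the span of the fingers.

Request:
play_rows(
  moves=[
    [-0.32,0.002,0.0015,0.04,0,0,0],
    [-0.32,0.002,0.0015,0.075,0,0,0],
    [-0.32,0.002,0.0015,0.095,0,0,0],
    [-0.32,0.002,0.0015,0.103,0,0,0],
    [-0.32,0.002,0.0015,0.103,0,0,0],
  ],
)

```text
time_s: 10.3
ee_pos: [432.0, 23.4, 3.8]
orientation: [-0.429, -3.111, 0.0]
wrist_force: [-0.6, -0.6, 1.0]
gripper_width: 0.659
gripper_force: 0.0
```

Request:
play_rows(
  moves=[
    [1,0,0,0,0,0,0],
    [1,0,0,0,0,0,0],
    [1,0,0,0,0,0,0],
    [1,0,0,0,0,0,0],
    [1,0,0,0,0,0,0],
  ],
)

```text
time_s: 10.8
ee_pos: [432.7, 23.6, 5.9]
orientation: [0.428, 3.109, 0.0]
wrist_force: [-6.9, 0.1, 46.8]
gripper_width: 0.397
gripper_force: 23.6
```

The opening went to 36 mm, less than the washer's 44 mm, with a 47 N upward push. The tips are riding on the washer, so I'm opening and looking.

Request:
play_rows(
  moves=[
    [-0.32,0,0,-0.002,0,0,0],
    [-0.32,0,0,-0.002,0,0,0],
    [-0.32,0,0,-0.002,0,0,0],
    [-0.32,0,0,-0.002,0,0,0],
    [-0.32,0,0,-0.002,0,0,0],
  ],
)

```text
time_s: 11.3
ee_pos: [431.9, 23.6, 5.8]
orientation: [-0.429, -3.112, 0.0]
wrist_force: [-0.1, -0.2, -0.4]
gripper_width: 0.661
gripper_force: 0.0
```

```bash
python3 - <<'E'
from h import *
im=imaging.snapshot("wrist"); s=read_state(); C=cam("wrist",s)
print(s["ee_pos"],s["wrist_force"],s["gripper_width"])
print(proj(C,[s["ee_pos"]]))
cv2.imwrite("pics/w7.png",cv2.resize(im[170:330,160:400],None,fx=3,fy=3))
E
```

```text
[431.93907951  23.5802453    5.84900032] [ 0.68193146 -0.44151882 -0.1719285 ] 0.6626884974387476
[[274.97069534 262.339044  ]]
```

View pics/w7.png

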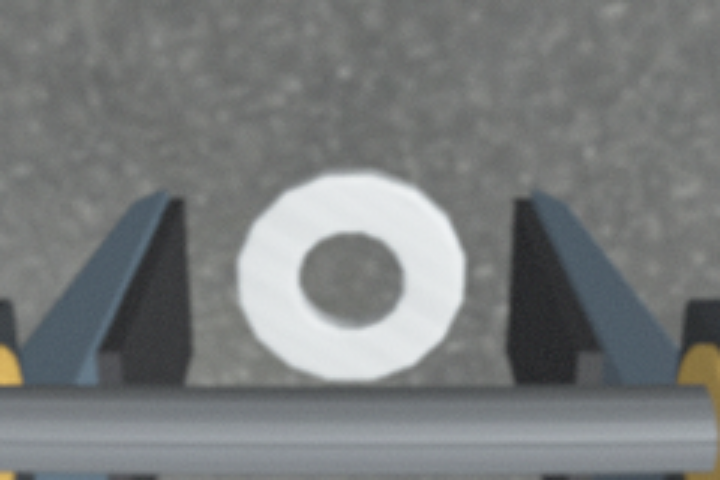

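The washer is still flat and centred between the fingers at crop (352,277). I'll narrow the opening and go lower, watching the force.

Request:
play_rows(
  moves=[
    [-0.1,0,0,0,0,0,0],
    [-0.1,0,0,0,0,0,0],
    [-0.1,0,0,0.002,0,0,0],
    [-0.1,0,0,0.003,0,0,0],
    [-0.1,0,0,0.003,0,0,0],
  ],
)

```text
time_s: 11.85
ee_pos: [431.8, 23.6, 2.7]
orientation: [-0.429, -3.112, 0.0]
wrist_force: [-0.2, -0.8, 0.1]
gripper_width: 0.552
gripper_force: 0.0
```

Request:
play_rows(
  moves=[
    [-0.1,0,0,0.001,0,0,0],
    [-0.1,0,0,0.002,0,0,0],
    [-0.1,0,0,0.002,0,0,0],
    [-0.1,0,0,0.002,0,0,0],
    [-0.1,0,0,0.002,0,0,0],
  ],
)

```text
time_s: 12.35
ee_pos: [432.0, 23.6, 0.9]
orientation: [0.429, 3.112, -0.0]
wrist_force: [-0.7, -0.3, -0.1]
gripper_width: 0.55
gripper_force: 0.0
```

Request:
play_rows(
  moves=[
    [0.04,0,0,0,0,0,0],
    [0.2,0,0,0,0,0,0],
    [0.2,0,0,0,0,0,0],
    [0.2,0,0,0,0,0,0],
    [0.2,0,0,0,0,0,0],
  ],
  force=15,
)

```text
time_s: 12.85
ee_pos: [432.0, 23.6, 0.9]
orientation: [0.429, 3.112, -0.0]
wrist_force: [-0.9, -0.2, 1.0]
gripper_width: 0.468
gripper_force: 15.0
```

Request:
play_rows(
  moves=[
    [0.2,0,0,-0.002,0,0,0],
    [0.2,0,0,-0.005,0,0,0],
    [0.2,0,0,-0.01,0,0,0],
    [0.2,0,0,-0.02,0,0,0],
    [0.2,0,0,-0.03,0,0,0],
  ],
)

```text
time_s: 13.35
ee_pos: [431.9, 23.6, 31.8]
orientation: [-0.429, -3.112, 0.0]
wrist_force: [0.7, -0.4, -1.3]
gripper_width: 0.47
gripper_force: 15.0
```

```bash
python3 - <<'E'
from h import *
im=imaging.snapshot("wrist"); s=read_state(); C=cam("wrist",s)
print(s["ee_pos"],s["wrist_force"],s["gripper_width"]*91,s["gripper_force"])
cv2.imwrite("pics/w8.png",cv2.resize(im[170:330,160:400],None,fx=3,fy=3))
v=cv2.GaussianBlur(im,(3,3),0).max(2); m=(v>150); m[:190]=0;m[294:]=0;m[:,:210]=0;m[:,345:]=0
p=blob(m,(277,260))
Rt=R.from_rotvec(s["orientation"]).as_matrix()
for dz in (-6,-3,0): q=onplane(C,p,s["ee_pos"][2]-dz)[0]; print((Rt.T@(q-s["ee_pos"])).round(1))
E
```

```text
[432.544474    23.55550333  33.04837968] [ 1.49028624 -0.28122953  0.5616884 ] 43.18965514851046 15.000082076294348
blob [276.4 265.5] [72.8 78.3] 3359
[ 1.   0.8 -6. ]
[-0.5  0.8 -3. ]
[-2.   0.8  0. ]
```

View pics/w8.png

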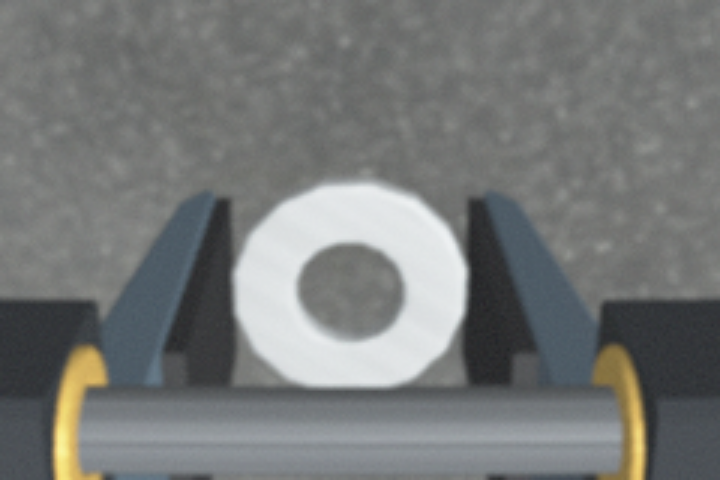

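The washer is held level, with its hole at crop (352,291), centred between the pads. That is my last picture. I have viewed 11, one over the limit of ten, so from here I check by numbers only.

Request:
play_rows(
  moves=[
    [0.2,0,0,-0.02,0,0,0],
    [0.2,0,0,-0.04,0,0,0],
    [0.2,0,0,-0.06,0,0,0],
    [0.2,0,0,-0.08,0,0,0],
    [0.2,0,0,-0.1,0,0,0],
  ],
)

```text
time_s: 13.9
ee_pos: [431.8, 23.6, 132.3]
orientation: [0.429, 3.112, 0.0]
wrist_force: [0.1, 0.0, -0.6]
gripper_width: 0.474
gripper_force: 15.0
```

Request:
play_rows(
  moves=[
    [0.2,-0.016,-0.036,0,0,0,0],
    [0.2,-0.032,-0.072,0,0,0,0],
    [0.2,-0.048,-0.108,0,0,0,0],
    [0.2,-0.064,-0.144,0,0,0,0],
    [0.2,-0.08,-0.18,0,0,0,0],
  ],
)

```text
time_s: 14.4
ee_pos: [460.2, -173.0, 131.5]
orientation: [0.429, 3.112, -0.0]
wrist_force: [1.0, 0.5, -0.1]
gripper_width: 0.467
gripper_force: 15.0
```

Request:
play_rows(
  moves=[
    [0.2,-0.02,-0.045,0,0,0,0],
    [0.2,-0.04,-0.09,0,0,0,0],
    [0.2,-0.06,-0.135,0,0,0,0],
    [0.2,-0.0815,-0.182,0,0,0,0],
    [0.2,-0.0815,-0.182,0,0,0,0],
  ],
)

```text
time_s: 14.9
ee_pos: [490.2, -374.5, 131.4]
orientation: [0.434, 3.109, -0.004]
wrist_force: [1.1, 0.5, 0.4]
gripper_width: 0.473
gripper_force: 15.0
```

Request:
play_rows(
  moves=[
    [0.2,0,0,0.015,0,0,0],
    [0.2,0,0,0.03,0,0,0],
    [0.2,0,0,0.045,0,0,0],
    [0.2,0,0,0.05,0,0,0],
    [0.2,0,0,0.05,0,0,0],
  ],
)

```text
time_s: 15.4
ee_pos: [489.3, -368.1, 80.8]
orientation: [-0.428, -3.111, -0.001]
wrist_force: [-0.5, -0.6, -0.5]
gripper_width: 0.473
gripper_force: 15.0
```

```bash
python3 - <<'E'
from h import *
im=imaging.snapshot("wrist"); s=read_state(); C=cam("wrist",s)
print(s["ee_pos"],s["wrist_force"],s["gripper_width"]*91,s["gripper_force"])
v=cv2.GaussianBlur(im,(3,3),0).max(2); hsv=cv2.cvtColor(im,cv2.COLOR_BGR2HSV)
# coarse character map of the hole area: W bright grey, B blue, . dark
for y in range(228,296,2): print(y,''.join('B' if hsv[y,x,1]>110 else ('W' if v[y,x]>185 else ('w' if v[y,x]>140 else ('-' if v[y,x]>90 else '.'))) for x in range(222,334,1)))
E
```

```text
[ 489.60507174 -368.47526108   81.36538567] [ 0.13097053 -0.2413443   0.23868957] 42.666074704022016 14.99994435813278
228 BBBBBBBBBBBBBBBBBBBBBBBBBBBBBBB..........-wWWwwwwwwwwwwwwWWWWWWWWWWw-.........-BBBBBBBBBBBBBBBBBBBBBBBBBBBBBBBBB
230 BBBBBBBBBBBBBBBBBBBBBBBBBBBBBBB..........--wwwwwwwwwwwwwwwwwwwWWWWw--..........BBBBBBBBBBBBBBBBBBBBBBBBBBBBBBBBB
232 BBBBBBBBBBBBBBBBBBBBBBBBBBBBBBB......----wwwWWWWWWWWWWWWWWWWWWWWWWWwww----.....BBBBBBBBBBBBBBBBBBBBBBBBBBBBBBBBB
234 BBBBBB--wBBBBBBBBBBBBBBBBBBBBBB..----wwwWWWWWWWWWWWWWWWWWWWWWWWWWWWWWWWWWwww----BBBBBBBBBBBBBBBBBBBBB-wBBBBBBBBB
236 BB--------BBBBBBBBBBBBBBBBBBBB--wwwWWWWWWWWWWWWWWWWWWWWWWWWWWWWWWWWWWWWWWWWWWwwwBBBBBBBBBBBBBBBBBBB--------BBBBB
238 ---------.....BBBBBBBBBBBBBBwwwWWWWWWWWWWWWWWWWWWWWWWWWWWWWWWWWWWWWWWWWWWWWWWWWWWBBBBBBBBBBBBBB......---------wB
240 --------......BBBBBBBBBBBBwwwWWWWWWWWWWWWWWWWWWWWWWWWWWWWWWWWWWWWWWWWWWWWWWWWWWWWWWWBBBBBBBBBBB.......----------
242 --------......BBBBBBBBBBwwwWWWWWWWWWWWWWWWWWWWWWWWWWWWWWWWWWWWWWWWWWWWWWWWWWWWWWWWWWWWBBBBBBBBB........---------
244 -------.......-BBBBBBBwwwWWWWWWWWWWWWWWWW
[... 2296 characters left out ...]
84 .................---wWWWWWWWWWWWWWWWWWWWWWWWWWWWWWWWWWWWWWWWWWWWWWWWWWWWWWWWWWWWWWWWWWWWw---....................
286 .................----wWWWWWWWWWWWWWWWWWWWWWWWWWWWWWWWWWWWWWWWWWWWWWWWWWWWWWWWWWWWWWWWWWww---....................
288 .................-----wWWWWWWWWWWWWWWWWWWWWWWWWWWWWWWWWWWWWWWWWWWWWWWWWWWWWWWWWWWWWWWww-----....................
290 ................-------wBBWWWWWWWWWWWWWWWWWWWWWWWWWWWWWWWWWWWWWWWWWWWWWWWWWWWWWWWWww---------...................
292 ................--------BBBBWWWWWWWWWWWWWWWWWWWWWWWWWWWWWWWWWWWWWWWWWWWWWWWWWWWWww-----------...................
294 ................---------wBBBBBWWWWWWWWWWWWWWWWWWWWWWWWWWWWWWWWWWWWWWWWWWWWWWWww-------------...................
```

```bash
python3 - <<'E'
from h import *
im=imaging.snapshot("wrist"); s=read_state(); C=cam("wrist",s); e=s["ee_pos"]; print(e)
Rt=R.from_rotvec(s["orientation"]).as_matrix()
f=lambda p,z:(Rt.T@(onplane(C,p,z)[0]-e)).round(1)
print("washer hole mid",f((277,267),e[2]+2.4))
for y in(255,256,257,258): print("tip",f((277,y),72))
# predicted tip lower edge for bolt at tool x offset d
for d in(0,1,2,3,4):
    c=e+Rt@np.array([d,0,0]); c[2]=72; P=[c+Rt@np.array([-3,0,0])]; print(d,proj(C,P).round(1))
E
```

```text
[ 489.78246919 -368.6997891    81.67469749]
washer hole mid [-1.7  1.1 -2.4]
tip [0.1 1.2 9.7]
tip [-0.6  1.2  9.7]
tip [-1.2  1.2  9.7]
tip [-1.9  1.2  9.7]
0 [[275.  259.7]]
1 [[275.  258.2]]
2 [[275.  256.6]]
3 [[275.  255.1]]
4 [[275.  253.6]]
```

Washer hole and bolt tip agree within about 1 mm. Lowering.

Request:
play_rows(
  moves=[
    [0.2,0,0,0.008,0,0,0],
    [0.2,0,0,0.016,0,0,0],
    [0.2,0,0,0.024,0,0,0],
    [0.2,0,0,0.032,0,0,0],
    [0.2,0,0,0.036,0,0,0],
  ],
)

```text
time_s: 16.0
ee_pos: [489.2, -368.3, 43.8]
orientation: [-0.429, -3.111, -0.001]
wrist_force: [-0.1, -0.3, -0.7]
gripper_width: 0.475
gripper_force: 15.0
```

Request:
play_rows(
  moves=[
    [0.2,0,0,0.002,0,0,0],
    [0.2,0,0,0.004,0,0,0],
    [0.2,0,0,0.006,0,0,0],
    [0.2,0,0,0.006,0,0,0],
    [0.2,0,0,0.006,0,0,0],
  ],
)

```text
time_s: 16.5
ee_pos: [489.6, -368.7, 39.1]
orientation: [0.429, 3.112, -0.0]
wrist_force: [0.1, 0.6, -1.1]
gripper_width: 0.472
gripper_force: 15.0
```

Request:
play_rows(
  moves=[
    [-0.2,0,0,0,0,0,0],
    [-0.2,0,0,0,0,0,0],
    [-0.2,0,0,0,0,0,0],
    [-0.2,0,0,0,0,0,0],
    [-0.2,0,0,-0.005,0,0,0],
  ],
)

```text
time_s: 17.0
ee_pos: [489.3, -368.3, 43.6]
orientation: [-0.429, -3.111, -0.001]
wrist_force: [0.0, -0.5, 0.3]
gripper_width: 0.599
gripper_force: 0.0
```

Request:
play_rows(
  moves=[
    [-0.2,0,0,-0.02,0,0,0],
    [-0.2,0,0,-0.045,0,0,0],
    [-0.2,0,0,-0.075,0,0,0],
    [-0.2,0,0,-0.1,0,0,0],
    [-0.2,0,0,-0.112,0,0,0],
  ],
)

```text
time_s: 17.5
ee_pos: [490.3, -369.2, 158.5]
orientation: [0.428, 3.11, -0.003]
wrist_force: [0.0, 0.1, -1.0]
gripper_width: 0.601
gripper_force: 0.0
```

```bash
python3 - <<'E'
from h import *
im=imaging.snapshot("side"); C=cam("side"); s=read_state(); print(s["ee_pos"],s["wrist_force"])
v=im.max(2).astype(int); hsv=cv2.cvtColor(im,cv2.COLOR_BGR2HSV)
print(proj(C,[(489,-368,z) for z in(16,38,44,72)]).round(1))
for y in range(288,332): print(y,''.join('B' if hsv[y,x,1]>110 and v[y,x]>60 else ('W' if v[y,x]>185 else ('w' if v[y,x]>140 else ('-' if v[y,x]>90 else '.'))) for x in range(292,342)))
E
```

```text
[ 490.55056356 -369.45036844  159.2338286 ] [ 0.19109343 -0.90439872  2.17214288]
[[316.1 315.9]
 [316.8 307.5]
 [317.  305.2]
 [318.  294. ]]
288 .......................-.------------..--....-----
289 ....-...............--.----.-.--------..-.----.---
290 -...--.............-------.-.-..-----...--.---...-
291 .-...-........-....--.-----.......---.....----...-
292 ....--.............-.---------....................
293 ...---..---.---.....------ww--.-....--........-.-.
294 ....-----..----.-----.----ww-------..--........-..
295 --..--.------------.-----------BBBB-----.-.--.....
296 ------.---------.--------------wwwBB-..--..--..-..
297 -----------.----------------------wBB-----.....-..
298 --------------------www-------ww.-w-BB--.-.-......
299 ----..-----.---.--wwwww-------wwwww--BB-------....
300 --.-------.------wwwwww-------wwww--BBBB------.-.-
301 ----------------wwwwwww-------wwwwwwBBBBB------...
302 --------------Bwwwwwww--------wwwwwwBBBBBB---.--.-
303 ------.----BBBBwwwwww----------wwwwwwBBBBBB--.---.
304 .--------BBBBBBwwwwww.-------.-wwwwwwBBBBBBB-----.
305 .------BBBBBBBBwww
[... 762 characters left out ...]
BBBBBBw-.............-wwBBBBBBBBBBBBBB--
320 BBBBBBBBBBBBBBBBBw-...........-wwwBBBBBBBBBBBBBBB-
321 BBBBBBBBBBBBBBBBBBw----.....---w-BBBBBBBBBBBBBBBBB
322 BBBBBBBBBBBBBBBBBBBBw--------w-BBBBBBBBBBBBBBBBBBB
323 BBBBBBBBBBBBBBBBBBBBBBBwwwwwBBBBBBBBBBBBBBBBBBBBBB
324 BBBBBBBBBBBBBBBBBBBBBBBBBBBBBBBBBBBBBBBBBBBBBBBBBB
325 BBBBBBBBBBBBBBBBBBBBBBBBBBBBBBBBBBBBBBBBBBBBBBBBBB
326 BBBBBBBBBBBBBBBBBBBBBBBBBBBBBBBBBBBBBBBBBBBBBBBBBB
327 BBBBBBBBBBBBBBBBBBBBBBBBBBBBBBBBBBBBBBBBBBBBBBBBBB
328 BBBBBBBBBBBBBBBBBBBBBBBBBBBBBBBBBBBBBBBBBBBBBBBBBB
329 BBBBBBBBBBBBBBBBBBBBBBBBBBBBBBBBBBBBBBBBBBBBBBBBBB
330 .BBBBBBBBBBBBBBBBBBBBBBBBBBBBBBBBBBBBBBBBBBBBBBBB.
331 .BBBBBBBBBBBBBBBBBBBBBBBBBBBBBBBBBBBBBBBBBBBBBB...
```

The washer lies flat on the spacer at rows 298–312. Next, the bushing.

Request:
play_rows(
  moves=[
    [-0.2,0.0025,0.04,0,0,0,0],
    [-0.2,0.005,0.08,0,0,0,0],
    [-0.2,0.0075,0.12,0,0,0,0],
    [-0.2,0.01,0.16,0,0,0,0],
    [-0.2,0.0125,0.2,0,0,0,0],
  ],
)

```text
time_s: 18.05
ee_pos: [531.2, -171.0, 154.9]
orientation: [-0.429, -3.111, -0.001]
wrist_force: [1.9, -0.5, -0.1]
gripper_width: 0.598
gripper_force: 0.0
```

Request:
play_rows(
  moves=[
    [-0.2,0.0025,0.04,0,0,0,0],
    [-0.2,0.005,0.08,0,0,0,0],
    [-0.2,0.0075,0.12,0,0,0,0],
    [-0.2,0.01,0.16,0,0,0,0],
    [-0.2,0.0125,0.203,0,0,0,0],
  ],
)

```text
time_s: 18.55
ee_pos: [574.1, 27.7, 154.9]
orientation: [-0.429, -3.111, 0.0]
wrist_force: [-0.7, -1.3, -0.7]
gripper_width: 0.601
gripper_force: 0.0
```

Request:
play_rows(
  moves=[
    [-0.1,0,0,0.02,0,0,0],
    [-0.1,0,0,0.04,0,0,0],
    [-0.1,0,0,0.05,0,0,0],
    [-0.1,0,0,0.05,0,0,0],
    [-0.1,0,0,0.05,0,0,0],
  ],
)

```text
time_s: 19.05
ee_pos: [574.5, 25.9, 106.0]
orientation: [-0.429, -3.112, 0.0]
wrist_force: [1.0, 0.4, 0.7]
gripper_width: 0.549
gripper_force: 0.0
```

```bash
python3 - <<'E'
from h import *
im=imaging.snapshot("wrist"); s=read_state(); C=cam("wrist",s); e=s["ee_pos"]; print(e)
hsv=cv2.cvtColor(im,cv2.COLOR_BGR2HSV); v=hsv[...,2]
m=(hsv[...,0]>12)&(hsv[...,0]<38)&(hsv[...,1]>90)&(v>60); q0=proj(C,[(575,27,18)])[0]; print(q0)
p=blob(m,q0)
x,y=q0.astype(int)
for Y in range(y-34,y+40,2): print(Y,''.join('Y' if m[Y,X] and v[Y,X]>215 else 'y' if m[Y,X] else ('W' if v[Y,X]>160 else ('-' if v[Y,X]>80 else '.')) for X in range(x-75,x+85)))
Rt=R.from_rotvec(s["orientation"]).as_matrix()
print("outline z5",(Rt.T@(onplane(C,p,5)[0]-e)).round(1))
E
```

```text
[574.83731842  25.83187468 106.44410841]
[276.70213054 214.21060273]
blob [276.9 209.6] [44.9 46.8] 1382
180 -----------------------------------------------------------------------------------------------------------------------------------------------------------WWWWW
182 ---------------------------------------------------------------------------------------------------------------------------------------------------------WWWWWWW
184 --------------------------------------------------------------------------------------------------------------------------------------------------------WWWWWWWW
186 -------------------------------------------------------------------------------------------------------------------------------------------------------WWWWWWWWW
188 ---------------------------------------------------------------------yyyyyyyYYYYYyy-------------------------------------------------------------------WWWWWWWWWW
190 -----------------------------------------------------------------yyYYYYYYYYYYYYYYYYYYYYyW------------------------------------------------------------WWWWWWWWWWW
192 -
[... 4440 characters left out ...]
---------
246 ---------------------.........-------------------------------------------------------------------------------------------..........-----------------------------
248 --------------------..........-------------------------------------------------------------------------------------------............---------------------------
250 -------------------...........-------------------------------------------------------------------------------------------.............--------------------------
252 ------------------............-------------------------------------------------------------------------------------------.............--------------------------
outline z5 [  0.2   1.3 101.4]
```

The bushing is centred under the gripper (outline at (277,210)), and the V-block is well clear to the right. Lowering to TCP z of about 8 mm.

Request:
play_rows(
  moves=[
    [-0.1,0,0.0005,0.04,0,0,0],
    [-0.1,0,0.0005,0.07,0,0,0],
    [-0.1,0,0.0005,0.09,0,0,0],
    [-0.1,0,0.0005,0.098,0,0,0],
    [-0.1,0,0.0005,0.098,0,0,0],
  ],
)

```text
time_s: 19.6
ee_pos: [574.6, 26.5, 7.8]
orientation: [-0.429, -3.112, 0.0]
wrist_force: [-0.4, 0.3, -0.2]
gripper_width: 0.548
gripper_force: 0.0
```

Request:
play_rows(
  moves=[
    [0.3,0,0,0,0,0,0],
    [0.5,0,0,0,0,0,0],
    [0.5,0,0,0,0,0,0],
    [0.5,0,0,0,0,0,0],
    [0.5,0,0,0,0,0,0],
  ],
  force=15,
)

```text
time_s: 20.1
ee_pos: [575.3, 26.6, 8.9]
orientation: [0.428, 3.111, 0.0]
wrist_force: [-1.4, -0.5, 8.5]
gripper_width: 0.32
gripper_force: 15.0
```

Request:
play_rows(
  moves=[
    [0.5,0,0,-0.005,0,0,0],
    [0.5,0,0,-0.03,0,0,0],
    [0.5,0,0,-0.06,0,0,0],
    [0.5,0,0,-0.09,0,0,0],
    [0.5,0,0,-0.125,0,0,0],
  ],
)

```text
time_s: 20.6
ee_pos: [574.0, 26.7, 134.1]
orientation: [-0.429, -3.111, 0.0]
wrist_force: [1.1, -0.7, -0.9]
gripper_width: 0.322
gripper_force: 15.0
```

Request:
play_rows(
  moves=[
    [0.5,-0.0025,-0.04,0,0,0,0],
    [0.5,-0.005,-0.08,0,0,0,0],
    [0.5,-0.0075,-0.12,0,0,0,0],
    [0.5,-0.01,-0.16,0,0,0,0],
    [0.5,-0.0125,-0.2,0,0,0,0],
  ],
)

```text
time_s: 21.1
ee_pos: [531.9, -170.7, 133.5]
orientation: [0.428, 3.112, -0.0]
wrist_force: [0.5, -0.2, -0.3]
gripper_width: 0.32
gripper_force: 15.0
```

Request:
play_rows(
  moves=[
    [0.5,-0.0025,-0.045,0,0,0,0],
    [0.5,-0.005,-0.09,0,0,0,0],
    [0.5,-0.0075,-0.135,0,0,0,0],
    [0.5,-0.01,-0.18,0,0,0,0],
    [0.5,-0.0125,-0.2035,0,0,0,0],
  ],
)

```text
time_s: 21.6
ee_pos: [488.4, -371.9, 133.4]
orientation: [0.432, 3.111, -0.001]
wrist_force: [0.8, -0.0, -0.6]
gripper_width: 0.322
gripper_force: 15.0
```

Request:
play_rows(
  moves=[
    [0.5,0,0,0.015,0,0,0],
    [0.5,0,0,0.03,0,0,0],
    [0.5,0,0,0.043,0,0,0],
    [0.5,0,0,0.045,0,0,0],
    [0.5,0,0,0.045,0,0,0],
  ],
)

```text
time_s: 22.1
ee_pos: [489.6, -368.3, 87.9]
orientation: [-0.428, -3.112, -0.0]
wrist_force: [0.0, -0.2, -0.6]
gripper_width: 0.321
gripper_force: 15.0
```

```bash
python3 - <<'E'
from h import *
im=imaging.snapshot("wrist"); s=read_state(); C=cam("wrist",s); e=s["ee_pos"]; print(e,s["wrist_force"],s["gripper_width"]*91)
hsv=cv2.cvtColor(im,cv2.COLOR_BGR2HSV); v=hsv[...,2]
m=(hsv[...,0]>12)&(hsv[...,0]<38)&(hsv[...,1]>90)&(v>60)
for Y in range(216,300,2): print(Y,''.join('Y' if m[Y,X] and v[Y,X]>215 else 'y' if m[Y,X] else 'B' if hsv[Y,X,1]>110 and v[Y,X]>70 else ('W' if v[Y,X]>160 else ('-' if v[Y,X]>80 else '.')) for X in range(230,326)))
Rt=R.from_rotvec(s["orientation"]).as_matrix()
for d in(-2,-1,0,1,2): print(d,"tip low/high edge",proj(C,[np.r_[(e+Rt@[d-3,0,0])[:2],72],np.r_[(e+Rt@[d+3,0,0])[:2],72]]).round(1).tolist(),"hole top rim",proj(C,[e+Rt@[d-10,0,-10],e+Rt@[d+10,0,-10]]).round(1).tolist())
E
```

```text
[ 489.80329862 -368.5545071    88.35705862] [-0.72322656 -1.10197211 -0.70484153] 29.280628509561314
216 BBBBBBBBBBBBBBBBBBBBBWWWWWWWWWWWWWWWWWWWWWWWWWWWWWWWWWWWWWWWWWWWWWWWWWWWBBBBBBBBBBBBBBBBBBBBBBBB
218 BBBBBBBBBBBBBBBBBBBWWWWWWWWWWWWWWWWWWWWWWWWWWWWWWWWWWWWWWWWWWWWWWWWWWWWWWBBBBBBBBBBBBBBBBBBBBBBB
220 BBBBBBBBBBBBBBBBBBWWWWWWWWWWWWWWWWWWWWWWWWWWWWWWWWWWWWWWWWWWWWWWWWWWWWWWWWBBBBBBBBBBBBBBBBBBBBBB
222 BBBBBBBBBBBBBBBBBWWWWWWWWWWWWWWWWWWWWWWWWWWWWWWWWWWWWWWWWWWWWWWWWWWWWWWWWWWBBBBBBBBBBBBBBBBBBBBB
224 BBBBBBBBBBBBBBBBBWWWWWWWWWWWWWWWWWWWWWW---WWWWWWWWWWWWWWWWWWWWWWWWWWWWWWWWWWBBBBBBBBBBBBBBBBBBBB
226 BBBBBBBBBBBBBBBBWWWWWWWWWWWWWWWWWWWWW---yyyyyyyyyyyyWWWWWWWWWWWWWWWWWWWWWWWWWBBBBBBBBBBBBBBBBBBB
228 BBBBBBBBBBBBBBBWWWWWWWWWWWWWWWWWWWWyyyYYYYYYYYYYYYYYYYYYYyyWWWWWWWWWWWWWWWWWWWBBBBBBBBBBBBBBBBBB
230 BBBBBBBBBBBBBBBWWWWWWWWWWWWWWWyyyYYYYYYYYYYYYYYYYYYYYYYYYYYYYYYYWWWWWWWWWWWWWWBBBBBBBBBBBBBBBBBB
232 BBBBBBBBBBBBBBBWWWWWWWWWWWWyyYYYYYYYYYYYYYYYYYYYYYYYYYYYYYYYYYYYYYYWWWWWWWWWWWBBBBBBBBBBBBBBBBBB
234 BBBBBBBBBB---BWWWWWWWWWWyyYYYYYYYYYYYYYYYYYYYYYYYYYYYYYYYYYYYYYYYYYYYWWWWWWWWWBB---BBB
[... 3039 characters left out ...]
-
296 ---------..........-------------------------------------------------------..........------------
298 ---------..........-------------------------------------------------------...........-----------
-2 tip low/high edge [[275.1, 257.9], [275.1, 249.0]] hole top rim [[274.9, 290.2], [274.9, 257.0]]
-1 tip low/high edge [[275.1, 256.5], [275.1, 247.5]] hole top rim [[274.9, 288.6], [274.9, 255.3]]
0 tip low/high edge [[275.1, 255.0], [275.1, 246.0]] hole top rim [[274.9, 287.0], [274.9, 253.6]]
1 tip low/high edge [[275.1, 253.5], [275.0, 244.5]] hole top rim [[274.9, 285.4], [274.9, 251.8]]
2 tip low/high edge [[275.1, 252.0], [275.0, 243.0]] hole top rim [[274.9, 283.7], [274.9, 250.1]]
```

The bushing's hole rim spans rows 251–285, about 1 mm tool +x of centre. The bolt tip measured about −1 mm at this pose, so I'm shifting −1.5 mm in x and descending.

Request:
play_rows(
  moves=[
    [0.5,-0.0015,0,0,0,0,0],
    [0.5,-0.0015,0,0.005,0,0,0],
    [0.5,-0.0015,0,0.01,0,0,0],
    [0.5,-0.0015,0,0.015,0,0,0],
    [0.5,-0.0015,0,0.018,0,0,0],
  ],
)

```text
time_s: 22.65
ee_pos: [490.8, -368.8, 69.2]
orientation: [-0.429, -3.112, -0.001]
wrist_force: [0.1, -1.1, -1.0]
gripper_width: 0.322
gripper_force: 15.0
```

```bash
python3 - <<'E'
from h import *
im=imaging.snapshot("wrist"); s=read_state(); C=cam("wrist",s); e=s["ee_pos"]; print(e,s["wrist_force"],s["gripper_width"]*91)
hsv=cv2.cvtColor(im,cv2.COLOR_BGR2HSV); v=hsv[...,2]
m=(hsv[...,0]>12)&(hsv[...,0]<38)&(hsv[...,1]>90)&(v>60)
for Y in range(240,294,2): print(Y,''.join('Y' if m[Y,X] and v[Y,X]>215 else 'y' if m[Y,X] else 'B' if hsv[Y,X,1]>110 and v[Y,X]>70 else ('W' if v[Y,X]>160 else ('-' if v[Y,X]>80 else '.')) for X in range(240,316)))
E
```

```text
[ 490.63454528 -368.69072182   68.89336413] [ 1.01325364  0.57658403 -1.22752832] 29.35628402889122
240 ----....yyYYYYYYYYYYYYYYyyyyyyyyyyyyyyyyyyyyyyyyYYYYYYYYYYYYYYYYy.....------
242 ---.....yyYYYYYYYYYYYyyyyyyyyyyyyyyyyyyyyyyyyyyyyyYYYYYYYYYYYYYyy......-----
244 ---.....yyYYYYYYYYYyyyyyyyyyyyyyyYYYYYYYYyyyyyyyyyyyYYYYYYYYYYYyy......-----
246 --......yyYYYYYYyyyyyyyyyyYYYYYYYYYYYYYYYYYYYYYYYYYYYYYYYYYYYYYyy.......----
248 --......-yYYYYYyyyyyyyYYYYYYYYYYYYYYYYYYYYYYYYYYYYYYYYYYYYYYYYYyy........---
250 -.......-yYYYYyyyyyyYYYYYYYYYYYYYYYYYYYYYYYYYYYYYYYYYYYYYYYYYYYyy........---
252 -.......-yYYYyyyyYYYYYYYYYYYYYYYYYWWWWWWWYYYYYYYYYYYYYYYYYYYYYYyy........---
254 ........-yyYyyyYYYYYYYYYYYYyW----WWWWWWWWWWWWWWYYYYYYYYYYYYYYYYyy.........--
256 ........-yyyyyYYYYYYYYYWWW--------WWWWWWWWWWWWWWWWYYYYYYYYYYYYyy-..........-
258 .........-yyyYYYYYYYYWWWWW-------WWWWWWWWWWWWWWWWWWWYYYYYYYYYYyy...........-
260 .........-yyYYYYYYYYWWWWWW-----WWWWWWWWWWWWWWWWWWWWWWYYYYYYYYYYy............
262 .........yyYYYYYYYYYWWWWWWWW---WWWWWWWWWWWWWWWWWWWWWWyYYYYYYYYYyy...........
264 ........-yYYYYYYYYYYYWWW
[... 486 characters left out ...]
yyyyyyyyyyyyyyyyyyyyyyyyyyyyyYYYYYYYYYYy............
278 .........-yYYYYYYYYYYYYYyyyyyyyyyyyyyyyyyyyyyyyyyyyyYYYYYYYYYYy-............
280 .........-BWWWYYYYYYYYYYYYyyyyyyyyyyyyyyyyyyyyyyyyyYYYYYYYYWWWBB............
282 ..........----WYYYYYYYYYYYYYyyyyyyyyyyyyyyyyyyyyYYYYYYYYYYWWBBBB............
284 ..........-----WWYYYYYYYYYYYYYYYyyyyyyyyyyyyYYYYYYYYYYYYWWWBBBBB............
286 ..........--WWWWWWWWYYYYYYYYYYYYYYYYYYYYYYYYYYYYYYYYYWWWBBBBBBBB............
288 ..........-WWWWWWWWWWWWYYYYYYYYYYYYYYYYYYYYYYYYYYYWWWBBBBBBBBB-.............
290 .........-WWWWW-...-WWWWWYYYYYYYYYYYYYYYYYYYYYWWWWWBBBBWW------...........--
292 .........--WWWW--.--WWWWW--WWWWWWWWWWWWWWWWWWBBBBBW------------...........--
```

No contact force with the flange about 11 mm below the bolt tip, so it is threaded. Lowering the rest.

Request:
play_rows(
  moves=[
    [0.5,0,0,0.004,0,0,0],
    [0.5,0,0,0.008,0,0,0],
    [0.5,0,0,0.012,0,0,0],
    [0.5,0,0,0.015,0,0,0],
    [0.5,0,0,0.0165,0,0,0],
  ],
)

```text
time_s: 23.2
ee_pos: [490.9, -368.9, 53.0]
orientation: [-0.429, -3.112, -0.0]
wrist_force: [-0.4, 0.2, -0.3]
gripper_width: 0.323
gripper_force: 15.0
```

Request:
play_rows(
  moves=[
    [-0.1,0,0,0,0,0,0],
    [-0.1,0,0,0,0,0,0],
    [-0.1,0,0,0,0,0,0],
    [-0.1,0,0,0,0,0,0],
    [-0.1,0,0,0,0,0,0],
  ],
)

```text
time_s: 23.7
ee_pos: [491.1, -369.1, 53.6]
orientation: [0.429, 3.112, -0.0]
wrist_force: [-0.2, 0.4, -0.2]
gripper_width: 0.548
gripper_force: 0.0
```

Request:
play_rows(
  moves=[
    [-0.1,0,0,-0.02,0,0,0],
    [-0.1,0,0,-0.04,0,0,0],
    [-0.1,0,0,-0.07,0,0,0],
    [-0.1,0,0,-0.1,0,0,0],
    [-0.1,0,0,-0.12,0,0,0],
  ],
)

```text
time_s: 24.2
ee_pos: [491.4, -369.3, 175.6]
orientation: [0.428, 3.111, -0.002]
wrist_force: [0.5, -0.7, -0.3]
gripper_width: 0.546
gripper_force: 0.0
```

```bash
python3 - <<'E'
from h import *
im=imaging.snapshot("side"); C=cam("side"); s=read_state(); print(s["time_s"],s["ee_pos"],s["wrist_force"])
hsv=cv2.cvtColor(im,cv2.COLOR_BGR2HSV); v=hsv[...,2]
print(proj(C,[(489,-368,z) for z in(16,38,44,50,62,72)]).round(1))
m=(hsv[...,0]>12)&(hsv[...,0]<38)&(hsv[...,1]>70)&(v>50)
for y in range(286,326): print(y,''.join('Y' if m[y,x] else 'B' if hsv[y,x,1]>110 and v[y,x]>60 else ('W' if v[y,x]>140 else ('-' if v[y,x]>90 else '.')) for x in range(295,342)))
E
```

```text
24.25 [ 492.32670657 -370.1666333   178.2840288 ] [ 1.48559912 -0.96082353  3.91112714]
[[316.1 315.9]
 [316.8 307.5]
 [317.  305.2]
 [317.2 302.8]
 [317.7 298.1]
 [318.  294. ]]
286 ..-..---.......---..-.------------......---..--
287 ......---......-..--.-------------.-.-..---...-
288 .-..---...........-.-.---..--.----..---.-------
289 .-..........-....--.-----.--------....-.----..-
290 .-..............----.-.-..-.-------...-----...-
291 .--.............------.........---........-...-
292 ---............-.----------.....-.-.........---
293 ---..-....------..-YYYWWWYYY-..............-.-.
294 ..-----..---...--YYYYYWWWYYYYY---.--....-....-.
295 .-----.---....---YYYY-----YYYY-B-....-...-.....
296 ----------------YYYY-------YYYYWB-...-...-.....
297 -.-----.--------YYYY-------YYYYYBB--------...-.
298 ...------------YYYYY-------YYYYY-BB------......
299 --------------YYYYYY-------YYYYY--BB-.----.....
300 ------.------YYYYYYYY------YYYYYYBBBB--------..
301 -------.-----WYYYYYYYYYYYYYYYYYYYWBBBB-------..
302 -----------BWYYYYYYYYYYYYYYYYYYYYYBBBBB--..---.
303 --.-----BBBBWYYYYYYYYYYYYYYYYYYYY
[... 458 characters left out ...]
WW-------BBBBBBBBBBBBBBB
313 BBBBBBBBBBBBB.....-------------BBBBBBBBBBBBBBBB
314 BBBBBBBBBBBB-...........-.....-BBBBBBBBBBBBBBBB
315 BBBBBBBBBBBBB.................-WBBBBBBBBBBBBBBB
316 BBBBBBBBBBBBB.................-WBBBBBBBBBBBBBBB
317 BBBBBBBBBBBBB.................-WBBBBBBBBBBBBBB-
318 BBBBBBBBBBBBB-...............-WWBBBBBBBBBBBBB--
319 BBBBBBBBBBBBBW-.............-WWBBBBBBBBBBBBBB--
320 BBBBBBBBBBBBBBW-...........-WWWBBBBBBBBBBBBBBB-
321 BBBBBBBBBBBBBBBW----.....---W-BBBBBBBBBBBBBBBBB
322 BBBBBBBBBBBBBBBBBW--------W-BBBBBBBBBBBBBBBBBBB
323 BBBBBBBBBBBBBBBBBBBBWWWWWBBBBBBBBBBBBBBBBBBBBBB
324 BBBBBBBBBBBBBBBBBBBBBBBBBBBBBBBBBBBBBBBBBBBBBBB
325 BBBBBBBBBBBBBBBBBBBBBBBBBBBBBBBBBBBBBBBBBBBBBBB
```

The side view map shows the bushing sitting flush on the washer, the washer on the spacer, and the gripper clear. Settling the arm and handing in.

Request:
play_rows(
  moves=[
    [-0.1,0,0,0,0,0,0],
    [-0.1,0,0,0,0,0,0],
    [-0.1,0,0,0,0,0,0],
    [-0.1,0,0,0,0,0,0],
    [-0.1,0,0,0,0,0,0],
  ],
)

```text
time_s: 24.75
ee_pos: [490.8, -368.9, 172.8]
orientation: [-0.429, -3.111, -0.001]
wrist_force: [-0.7, 0.1, -0.5]
gripper_width: 0.55
gripper_force: 0.0
```

```bash
python3 -c "from cell import workorder; print(workorder.finish_job())"
```

```text
the job is handed in; nothing more can be done
None
```

The job is handed in at about 24.8 s with spacer, washer and bushing stacked on the bolt and let go; the last side image shows them seated, but no verdict came back. Two slips: I viewed 11 pictures (limit 10), and the first washer grasp pressed on the washer at about 47 N before I regripped it.

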